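# Take the milk pan off the hotplate and switch off its plate

### The arm

A 7-joint arm with a two-finger parallel gripper is mounted at the origin on a cart in front of the work surface, level with it; the furniture and walls round the work are solid. World frame = base frame: x ahead of the robot, y to its left, z up, the work surface at z = 0. Lengths are in m, angles in rad, forces in N, time in s.
With the tool pointing down it reaches from about 0.4 to 0.85 m from the base axis. Payload 10.4 kg.
Tool frame: the origin (TCP) lies at the very end of the fingers, on their centre line; the grasp point (between the pads) lies 19 mm behind it (r.pinch_z is the distance from the TCP to the grasp point, in m); z points along the fingers, y is the line along which they close (so a half turn about z gives the same grasp; the last joint's range is limited). The gripper opens to 87 mm and grips with 3 to 60 N. Pads are 19 mm wide; open, the fingers measure 117 mm over their backs; the gripper's body (75 mm by 190 mm) begins 51 mm behind the grasp point.
Start: joints at [1.104, 0.332, -0.065, 1.46, 0.022, 1.35, -0.088], TCP at [0.268, -0.564, 0.185] pointing down, gripper open.
Joint ranges: [-2.6, 2.6], [-0.5, 2.12], [-1.47, 1.34], [0.16, 2.42], [-1.27, 4.41], [0.06, 2.06], [-2.6, 2.6]. Speed limits (rad/s): [2.22, 2.22, 2.79, 2.79, 3.14, 3.14, 3.14].

### API

Orientations are given as a unit quaternion [x, y, z, w].
In Python, from bench import r, camera gives the robot as it stands. The module is installed in compiled form; this text tells all that it offers.
- The arm moves only by the shell command python3 -m pendant 'ROWS' [FORCE]. ROWS is JSON, a list of rows, each an object with "dp": the shift along the tool's x, y, z as a fraction of full scale, a list of three; "rotation": the turn, a rotation vector about the tool's x, y, z as a fraction of full scale, a list of three; "jaw": the opening, from 0 (shut) to 1 (fully open). A call has 1 to 8 rows; each row is the pose to reach, as a shift and turn from the pose commanded when the call began, along the tool's axes at that moment, turning the shorter way round; what a row does not reach only later rows make up. Full scale, the value 1, is 0.15 m for a shift and 2 pi rad for a turn. A row lasts 1/8 s, in which the tool goes at most 62.5 mm and 10.7 degrees, less where a joint would pass 70% of its speed; a pose out of reach is approached as far as the arm can. A call with a number of a shift or a turn outside -1 to 1 is refused whole. A call with a gripper value outside its range is refused whole. The fingers move at their own pace and stop on an object; FORCE is the grip in N (left out, the last holds). Time passes only in rows, so rows that repeat a pose let the fingers close. It gives the time, the measured TCP pose, the force, the opening and the grip force at its end, in the units of the state.
- r.read_state(): the state, without advancing time (a new reading comes with each control period).
- camera(name): name is "scene" or "side" or "wrist"; returns a dict with "image" (480x640x3 uint8, red, green, blue), "z_map" (480x640 float32, m along the optical axis (not along the pixel's ray), 0 where there is no reading), "mtx" (3x3 intrinsics, pixels), "distortion" ([k1, k2, p1, p2, k3] as OpenCV has them; the pictures are not rectified), "T" (4x4, takes a point from camera to world coordinates). Camera axes: x right, y down, z forward; pixel columns grow to the right and rows downward; lengths in m; the calibration is good to about 2 mm. A picture is of the moment at which its call begins.
- r.close_job(): hands the job in; it is judged then, once.
The state is a dict: "time": time; "joint_positions": joint angles; "joint_vel": joint speeds; "joint_torque": joint torques, N m; "ee_pos": TCP position; "eef_rot": TCP orientation; "ft_force": force on the tool from outside, world axes, zero at the start; "torque": the same for the moment, N m; "width": finger opening in m; "grip_force": force on a finger pad.
Only numpy, scipy, OpenCV 4.12 (cv2) and the standard library are available. Lean on these libraries where they do the work, as an engineer would, in place of code of your own. Each camera call takes 0.05 s, during which the arm holds its last target. There are 200 camera calls.

### The job

The milk pan is done: take it by its handle, keep it level and stand it gently on the chopping board, with all of its foot on the board. Switch off the plate that it stood on: its knob is the one straight in front of it, and has to be pressed in to pass its safety stop and must have sprung out again at off. The casserole stays where it is, its plate keeps its setting, and nothing else is moved.

Things in the scene. Friction and masses are not known exactly. Their poses are not given: they have to be found in the camera images.
- hob: grey metal twin electric hotplate, 420 mm wide (y), 270 mm deep (x), 84 mm high; fixed. Origin: centre of its underside, x to its back, y to its left plate, z up. Front panel slopes 30 degrees, from z 38 mm at its front edge to 84 mm; each knob's axis leaves it at x -94 mm, y +-100 mm (+ for the left one), z 60 mm
- plate_left (a point): centre of the top of the left cast-iron plate (152 mm across), 96 mm above the worktop; axes as the hob's
- plate_right (a point): the same of the right plate
- pan: steel milk pan: open, outside 128 mm across (136 mm at the rim), foot 110 mm across, 74 mm high, 0.24 to 0.4 kg with a straight black handle along its -x side, rising a little. Origin: centre of its underside, z up. Stands on one of the plates
- pan_handle (a point): point in the middle of the pan handle's thickness, 108 mm from the pan's axis and 58.5 mm above its underside; the handle is black from 88 to 198 mm from the axis, here 18.5 mm wide (y) and 14 mm thick (z); axes as the pan's, so the handle points to -x
- casserole: wide steel pot with a lid, a black lid knob and two loop handles (along its x): 149 mm across, 108 mm high, loops 194 mm over all, 1.6 kg. Stands on the other plate. Origin: centre of its underside
- knob_left_grip (a point): centre of the top of the left knob's bar, straight in front of the left plate. Black knob: skirt 45 mm across, 9 to 14.5 mm above the panel; bar on it 42 x 11 mm, 21 mm high (its top, here, 35.5 mm above the panel). z: knob axis, out of the panel (30 degrees from vertical, leaning to the hob's front); x: along the bar to its white-lined end; y: across it, the way to pinch it
- knob_left_mark (a point): point on top of the left knob's bar at its white-lined end, 21 mm from the axis; same axes as knob_left_grip
- knob_left (a joint): left knob, rad: 0 = off (end stop; white line up the slope, at the broad mark), 0.68 = lowest, 2.6 = full; grows clockwise seen from in front. Light friction. Turns freely from full to lowest; there a hard safety stop, passed to off only while pressed in; never force it. At off (below about 0.1), once let go, it springs out and is locked
- press_left (a joint): how far the left knob is pressed in along its axis, m: 0 = out, 0.007 = fully in; spring 4 N at the start, 9 N fully in; it clears the safety stop beyond about 0.005
- knob_right_grip (a point): centre of the top of the right knob's bar, straight in front of the right plate. Black knob: skirt 45 mm across, 9 to 14.5 mm above the panel; bar on it 42 x 11 mm, 21 mm high (its top, here, 35.5 mm above the panel). z: knob axis, out of the panel (30 degrees from vertical, leaning to the hob's front); x: along the bar to its white-lined end; y: across it, the way to pinch it
- knob_right_mark (a point): point on top of the right knob's bar at its white-lined end, 21 mm from the axis; same axes as knob_right_grip
- knob_right (a joint): right knob, rad: 0 = off (end stop; white line up the slope, at the broad mark), 0.68 = lowest, 2.6 = full; grows clockwise seen from in front. Light friction. Turns freely from full to lowest; there a hard safety stop, passed to off only while pressed in; never force it. At off (below about 0.1), once let go, it springs out and is locked
- press_right (a joint): how far the right knob is pressed in along its axis, m: 0 = out, 0.007 = fully in; spring 4 N at the start, 9 N fully in; it clears the safety stop beyond about 0.005
- board: flat chopping board, 170 (x) x 260 (y) x 14 mm, a slot near one short edge, fixed, left of the hotplate. Origin: centre of its underside, z up
- mug: white mug, 97 mm high, 78 mm across, handle to its -y; origin about 19 mm from its axis, at its underside. Bystander
- stopper: black bottle stopper, 27 mm across, 65 mm high; origin at its underside. Bystander
- bowl: grey bowl, 165 mm across, 55 mm high; origin at its underside. Bystander

How it is judged:
By the outcome, as a careful person would: the job done as asked, in the order asked, and still so for the second after the job is handed in, with the robot touching nothing.
It also fails if it takes over 69 s, if anything falls off the work surface, if the arm or the gripper's body presses on something with over 40 N, if the wrist force passes 120 N, or if a joint passes its speed limit or range.

## Working session

There is one attempt and no reset: what is moved stays moved. The work goes in short steps, Python scripts to look and compute and a shell command to move; the robot and the scene stay as the last step left them, time stands still between calls to the robot, and variables do not carry over. Pictures are saved under pics/ and viewed, at most 10 in all, crops included, and the job is handed in when it is done.

```bash
mkdir -p pics; cat > h.py <<'E'
import numpy as np, cv2
from scipy.spatial.transform import Rotation as R
from bench import r, camera
def snap(n):
    c=camera(n); return c
def cloud(c):
    h,w=c["z_map"].shape
    u,v=np.meshgrid(np.arange(w),np.arange(h))
    p=cv2.undistortPoints(np.stack([u,v],-1).reshape(-1,1,2).astype(np.float32),c["mtx"],c["distortion"]).reshape(h,w,2)
    z=c["z_map"]; P=np.dstack([p[...,0]*z,p[...,1]*z,z])
    W=P@c["T"][:3,:3].T+c["T"][:3,3]; W[z==0]=np.nan
    return W
E
python3 - <<'E'
from h import *
s=r.read_state(); print(s["time"],s["ee_pos"],s["eef_rot"],s["width"])
for n in ("scene","side"):
    c=snap(n); cv2.imwrite(f"pics/{n}0.png",c["image"][...,::-1]); np.savez(f"{n}0.npz",W=cloud(c),**c)
    print(n,c["T"].round(3).tolist())
E
```

```text
0.0 [ 0.26816082 -0.56404383  0.18424903] [ 9.75475340e-01  2.20107545e-01 -1.93423647e-04 -7.01289745e-04] 0.08694917869486735
scene [[-0.522, -0.515, 0.68, -0.25], [-0.853, 0.32, -0.412, 0.484], [-0.005, -0.795, -0.606, 0.856], [0.0, 0.0, 0.0, 1.0]]
side [[0.962, -0.118, 0.247, 0.275], [-0.273, -0.471, 0.839, -0.967], [0.017, -0.874, -0.486, 0.674], [0.0, 0.0, 0.0, 1.0]]
```

View pics/scene0.png

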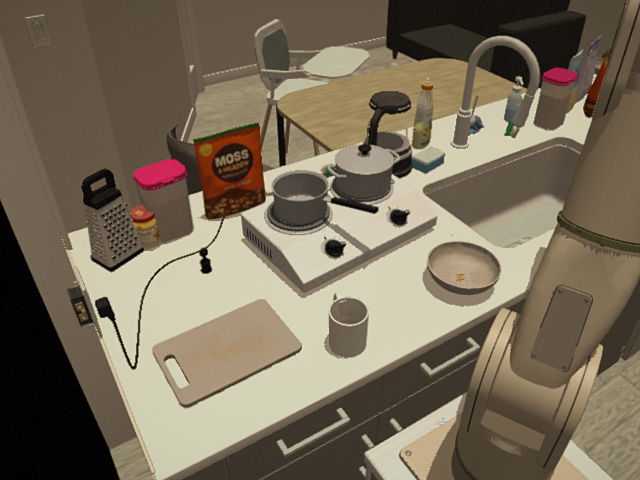

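View pics/side0.png

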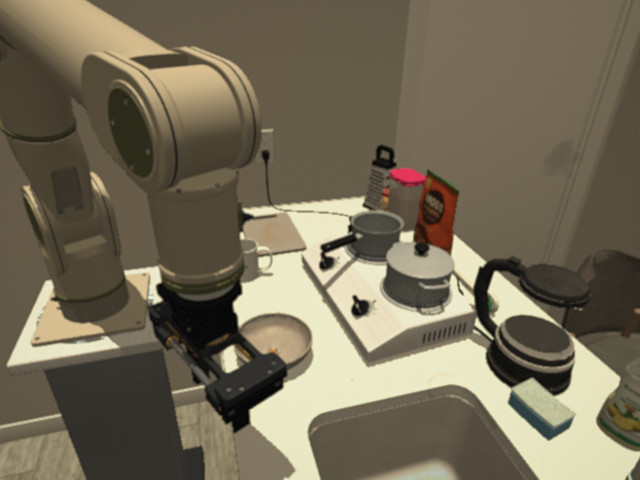

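The scene view shows the pan on the left plate (300,200) with its handle pointing right towards (375,209). The left knob is at (334,247), the right knob at (399,215), the board at (228,350), the mug at (348,325) and the stopper at (205,262). The side view agrees. Next I'll make a top-down map from the point clouds.

```bash
python3 - <<'E'
from h import *
# ortho map: x 0.2..0.85 (up), y 0.6..-0.3 (right)
S=0.00125; H,Wd=int(.65/S),int(.98/S)
img=np.zeros((H,Wd,3),np.uint8); zz=np.full((H,Wd),-1.)
for n in("side","scene"):
    d=np.load(f"{n}0.npz"); W=d["W"].reshape(-1,3); I=d["image"].reshape(-1,3)
    ok=np.isfinite(W[:,0])&(W[:,2]>-.02)&(W[:,2]<.3); W=W[ok];I=I[ok]
    o=np.argsort(W[:,2]);W=W[o];I=I[o]
    a=((.85-W[:,0])/S).astype(int); b=((.62-W[:,1])/S).astype(int)
    k=(a>=0)&(a<H)&(b>=0)&(b<Wd); 
    for A,B,w,i in zip(a[k],b[k],W[k],I[k]):
        if w[2]>zz[A,B]-.003: zz[A,B]=w[2]; img[A,B]=i
m=(zz<0).astype(np.uint8); f=cv2.dilate(img,np.ones((3,3))); img[m>0]=f[m>0]
for y in np.arange(-.3,.6,.1): cv2.putText(img,f"{y:.1f}",(int((.62-y)/S),10),0,.35,(0,255,0)); cv2.line(img,(int((.62-y)/S),0),(int((.62-y)/S),H),(0,90,0))
for x in np.arange(.3,.85,.1): cv2.putText(img,f"{x:.1f}",(0,int((.85-x)/S)),0,.35,(0,255,0)); cv2.line(img,(0,int((.85-x)/S)),(Wd,int((.85-x)/S)),(0,90,0))
cv2.imwrite("pics/map.png",img[...,::-1])
def circ(P):
    A=np.c_[2*P,np.ones(len(P))]; s=np.linalg.lstsq(A,(P**2).sum(1),rcond=None)[0]; return s[:2],np.sqrt(s[2]+s[0]**2+s[1]**2)
for n in("side","scene"):
    d=np.load(f"{n}0.npz"); W=d["W"]; I=d["image"].astype(int)
    # colour/height report around knobs, pan, handle in boxes
    dark=(I.max(-1)<60)
    boxes={"side":{"handle":(315,360,228,255),"knobL":(315,340,255,272),"knobR":(348,378,292,320),"pan":(350,405,208,255),"lid":(410,432,240,256)},
           "scene":{"handle":(330,380,194,216),"knobL":(318,350,235,260),"knobR":(386,412,203,228),"pan":(270,330,168,215),"lid":(355,375,140,156)}}[n]
    for k,(a,b,c,e) in boxes.items():
        w=W[c:e,a:b].reshape(-1,3); dk=dark[c:e,a:b].ravel()
        if k=="pan":
            q=w[np.isfinite(w[:,0])]; zt=np.percentile(q[:,2],[50,90,97,99.5]); 
            rim=q[(q[:,2]>.158)&(q[:,2]<.182)]; print(n,k,"z",zt.round(4),"rim",circ(rim[:,:2]),len(rim))
        else:
            q=w[dk&np.isfinite(w[:,0])]
            if len(q)<5: print(n,k,len(q)); continue
            m=np.median(q,0); e_=q[np.linalg.norm(q-m,axis=1)<.12]
            u,s,v=np.linalg.svd(e_-e_.mean(0),full_matrices=False)
            print(n,k,len(e_),"mean",e_.mean(0).round(4),"min",e_.min(0).round(4),"max",e_.max(0).round(4),"dir",v[0].round(3))
    b=(W[...,2]>.009)&(W[...,2]<.019)&(W[...,1]>.2)&(W[...,0]>.25)&(W[...,0]<.65)
    P=W[b][:,:2].astype(np.float32); 
    n_,l,st,ce=cv2.connectedComponentsWithStats(b.astype(np.uint8)); i=1+st[1:,4].argmax(); P=W[l==i][:,:2].astype(np.float32)
    print(n,"board",cv2.minAreaRect(P),np.median(W[l==i][:,2]))
E
```

```text
side handle 331 mean [ 0.5931 -0.0993  0.1525] min [ 0.5292 -0.1455  0.0902] max [ 0.6521 -0.0177  0.1721] dir [-0.718 -0.604  0.347]
side knobL 118 mean [ 0.5639 -0.0592  0.0766] min [ 0.5495 -0.0731  0.0617] max [ 0.5809 -0.0387  0.0935] dir [0.611 0.791 0.027]
side knobR 183 mean [ 0.5825 -0.2557  0.0765] min [ 0.5674 -0.2715  0.061 ] max [ 0.601  -0.2295  0.0935] dir [0.388 0.896 0.218]
side pan z [0.1387 0.1673 0.1736 0.1786] rim (array([ 0.70407888, -0.08876122]), np.float64(0.08883708982055877)) 642
side lid 121 mean [ 0.722  -0.2412  0.1989] min [ 0.7092 -0.255   0.1694] max [ 0.752  -0.1711  0.205 ] dir [-0.437 -0.891  0.12 ]
side board ((0.47689148783683777, 0.29700416326522827), (0.16869200766086578, 0.19510813057422638), 0.5983729362487793) 0.011210291320487231
scene handle 291 mean [ 0.5711 -0.1022  0.1644] min [ 0.5233 -0.1351  0.1527] max [ 0.6218 -0.071   0.1727] dir [-0.877 -0.473  0.084]
scene knobL 230 mean [ 0.5573 -0.0411  0.0757] min [ 0.5441 -0.0636  0.0588] max [ 0.5826 -0.0254  0.096 ] dir [0.272 0.654 0.706]
scene knobR 193 mean [ 0.5763 -0.2389  0.0757] min [ 0.5637 -0.2613  0.0584] max [ 0.601  -0.2228  0.0943] dir [0.293 0.714 0.636]
scene pan z [0.136  0.1652 0.1687 0.1708] rim (array([ 0.70186822, -0.03952261]), np.float64(0.06419630715169658)) 552
scene lid 95 mean [ 0.719  -0.2327  0.1981] min [ 0.7059 -0.2884  0.1691] max [ 0.7759 -0.2185  0.2061] dir [-0.63   0.728  0.272]
scene board ((0.4729536175727844, 0.2973773181438446), (0.17358852922916412, 0.198838010430336), 1.6759884357452393) 0.011482459583316063
```

View pics/map.png

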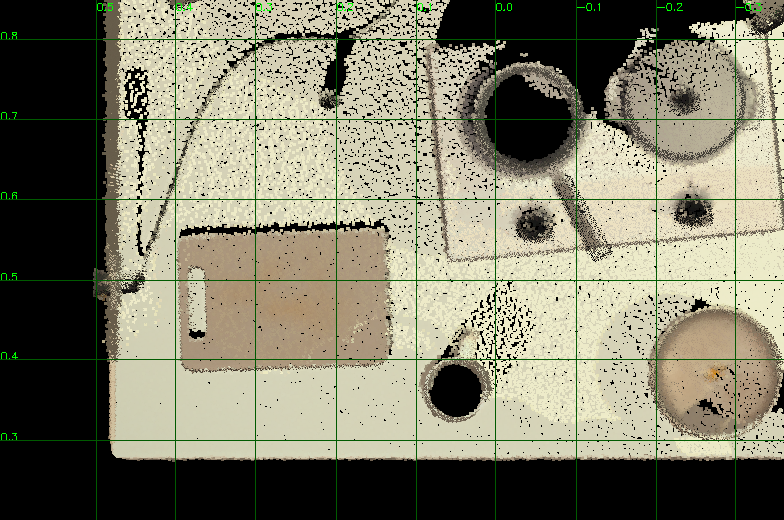

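The map gives these world positions:
- **Pan:** axis about (0.702,-0.039), with the handle heading about 28° from -x.
- **Hob:** yawed about 5.4°.
- **Board:** about (0.478,0.264), with its slot at y≈0.37.
- **Mug:** (0.362,0.05).

I'll move to hover above the handle.

```bash
python3 -m pendant '[{"dp":[0,0,-0.25],"rotation":[0,0,0],"jaw":1},{"dp":[0,0,-0.5],"rotation":[0,0,0],"jaw":1},{"dp":[0,0,-0.75],"rotation":[0,0,0],"jaw":1}]' | tail -c 300
python3 -m pendant '[{"dp":[0.17,-0.09,0],"rotation":[0,0,0],"jaw":1},{"dp":[0.34,-0.19,0],"rotation":[0,0,0],"jaw":1},{"dp":[0.51,-0.28,0],"rotation":[0,0,0],"jaw":1},{"dp":[0.68,-0.38,0],"rotation":[0,0,0],"jaw":1},{"dp":[0.85,-0.47,0],"rotation":[0,0,0],"jaw":1}]' >/dev/null
python3 -m pendant '[{"dp":[0.17,-0.09,0],"rotation":[0,0,0],"jaw":1},{"dp":[0.34,-0.19,0],"rotation":[0,0,0],"jaw":1},{"dp":[0.51,-0.28,0],"rotation":[0,0,0],"jaw":1},{"dp":[0.68,-0.38,0],"rotation":[0,0,0],"jaw":1},{"dp":[0.85,-0.47,0],"rotation":[0,0,0],"jaw":1}]' >/dev/null
python3 -m pendant '[{"dp":[0.17,-0.09,0],"rotation":[0,0,0],"jaw":1},{"dp":[0.34,-0.19,0],"rotation":[0,0,0],"jaw":1},{"dp":[0.51,-0.28,0],"rotation":[0,0,0],"jaw":1},{"dp":[0.68,-0.38,0],"rotation":[0,0,0],"jaw":1},{"dp":[0.85,-0.47,0],"rotation":[0,0,0],"jaw":1}]' >/dev/null
python3 -m pendant '[{"dp":[0.17,-0.09,0],"rotation":[0,0,0],"jaw":1},{"dp":[0.34,-0.19,0],"rotation":[0,0,0],"jaw":1},{"dp":[0.51,-0.28,0],"rotation":[0,0,0],"jaw":1},{"dp":[0.68,-0.38,0],"rotation":[0,0,0],"jaw":1},{"dp":[0.85,-0.47,0],"rotation":[0,0,0],"jaw":1},{"dp":[0.85,-0.47,0],"rotation":[0,0,0],"jaw":1},{"dp":[0.85,-0.47,0],"rotation":[0,0,0],"jaw":1}]' 
python3 - <<'E'
from h import *
c=snap("wrist"); cv2.imwrite("pics/w1.png",c["image"][...,::-1]); np.savez("w1.npz",W=cloud(c),**c)
print(c["T"].round(3).tolist())
E
```

```text
time: 0.48
ee_pos: [0.2682, -0.5642, 0.2983]
eef_rot: [0.975, 0.22, -0.0, -0.0]
ft_force: [0.9, -0.4, -0.0]
width: 0.087
grip_force: 0.0
time: 3.22
ee_pos: [0.6075, -0.0916, 0.2972]
eef_rot: [0.976, 0.22, -0.0, 0.0]
ft_force: [0.2, 0.6, -0.3]
width: 0.0869
grip_force: 0.0
[[0.43, -0.865, -0.258, 0.678], [-0.903, -0.412, -0.122, -0.059], [-0.001, 0.285, -0.958, 0.496], [0.0, 0.0, 0.0, 1.0]]
```

View pics/w1.png

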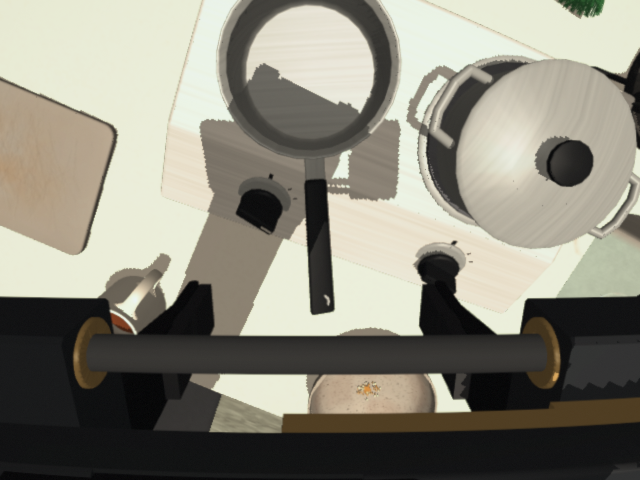

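The wrist view shows the handle from (315,180) to (321,312), the left knob at (262,205), the right knob at (440,268) and the pan centred at (308,70). I'll measure these from the wrist cloud.

```bash
python3 - <<'E'
from h import *
d=np.load("w1.npz"); W=d["W"]; I=d["image"].astype(int)
def box(a,b,c,e,f): 
    w=W[c:e,a:b].reshape(-1,3); i=I[c:e,a:b].reshape(-1,3); k=f(w,i)&np.isfinite(w[:,0]); return w[k]
q=box(298,340,185,318,lambda w,i:(w[:,2]>.14)&(w[:,2]<.19)&(i.max(1)<70))
u,s,v=np.linalg.svd(q-q.mean(0),full_matrices=False); print("handle",len(q),q.mean(0).round(4),v[0].round(3), q.min(0).round(4),q.max(0).round(4))
def circ(P):
    A=np.c_[2*P,np.ones(len(P))]; s=np.linalg.lstsq(A,(P**2).sum(1),rcond=None)[0]; return s[:2].round(4),np.sqrt(s[2]+s[0]**2+s[1]**2).round(4)
q=box(200,410,0,165,lambda w,i:(w[:,2]>.1665)&(w[:,2]<.175)); print("rim",circ(q[:,:2]),len(q),np.percentile(q[:,2],90))
# hob: panel plane fit
q=box(165,520,60,310,lambda w,i:(w[:,2]>.045)&(w[:,2]<.080)&(i.min(1)>110))
n=None
for _ in range(6):
    c0=q.mean(0); n=np.linalg.svd(q-c0,full_matrices=False)[2][2]; n*=np.sign(n[2]); q=q[abs((q-c0)@n)<.002]
print("panel",len(q),c0.round(4),n.round(4),"tilt",np.degrees(np.arccos(n[2])),"yaw",np.degrees(np.arctan2(-n[1],-n[0])))
# knobs
up=np.array([0,0,1.])-n*n[2]; up/=np.linalg.norm(up); left=np.cross(n,up); 
for nm,b in(("L",(225,300,165,245)),("R",(405,480,235,300))):
    w=box(*b,lambda w,i:((w-c0)@n>.008)&((w-c0)@n<.045)&(w[:,2]<.13)); h=(w-c0)@n
    t=w[h>.0335]; P=np.c_[(t-c0)@up,(t-c0)@left]
    print(nm,len(w),"top h",np.percentile(h,[90,98]).round(4),len(t),t.mean(0).round(4),cv2.minAreaRect(P.astype(np.float32)), "dir(up,left)",np.linalg.svd(P-P.mean(0),full_matrices=False)[2][0].round(3))
    k=w[(h>.008)&(h<.016)]; print(" skirt",circ(np.c_[(k-c0)@up,(k-c0)@left]))
im=d["image"][155:300,200:500]; cv2.imwrite("pics/w1c.png",cv2.resize(im,(780,377),interpolation=cv2.INTER_CUBIC)[...,::-1])
# board, mug
b=(W[...,2]>.009)&(W[...,2]<.02)&(W[...,1]>.1)&(I[...,0]>I[...,2]+25); print("board near edge",np.percentile(W[b][:,1],1),np.percentile(W[b][:,0],[1,99]))
E
```

```text
handle 2787 [ 0.5803 -0.1069  0.1655] [-0.875 -0.477  0.084] [ 0.5283 -0.1411  0.1569] [ 0.6287 -0.0745  0.1727]
rim (array([ 0.7034, -0.0399]), np.float64(0.065)) 2724 0.16988422776466588
panel 13613 [ 0.5879 -0.1643  0.0638] [-0.4097 -0.0399  0.9113] tilt 24.31100811077598 yaw 5.564588671530479
L 1423 top h [0.0325 0.0337] 48 [ 0.5581 -0.0378  0.0931] ((-0.006918695755302906, 0.12244728952646255), (0.02978581190109253, 0.008427584543824196), 64.44631958007812) dir(up,left) [-0.263 -0.965]
 skirt (array([0.0003, 0.1166]), np.float64(0.0137))
R 1077 top h [0.0315 0.0332] 11 [ 0.5763 -0.2338  0.0927] ((-0.005413040053099394, -0.06872756779193878), (0.009919494390487671, 0.005691120401024818), 77.68428039550781) dir(up,left) [-0.121 -0.993]
 skirt (array([-0.0031, -0.0797]), np.float64(0.0155))
board near edge 0.1360886712361251 [0.39712395 0.56152194]
```

View pics/w1c.png

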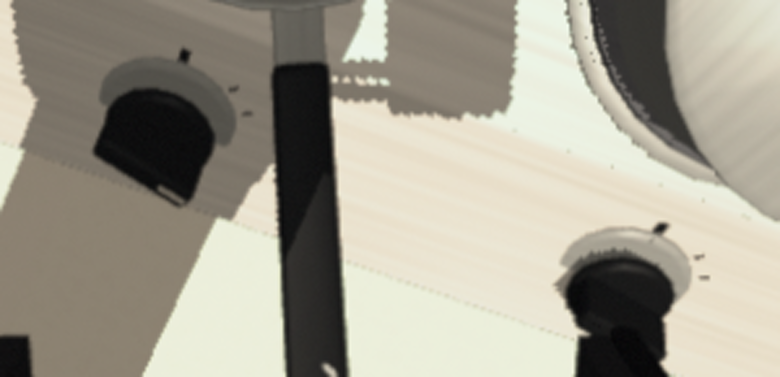

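```bash
python3 -m pendant '[{"dp":[0.007,0.003,0.18],"rotation":[0,0,-0.009],"jaw":1},{"dp":[0.007,0.003,0.36],"rotation":[0,0,-0.009],"jaw":1},{"dp":[0.007,0.003,0.54],"rotation":[0,0,-0.009],"jaw":1}]' >/dev/null
python3 -m pendant '[{"dp":[0,0,0.2],"rotation":[0,0,0],"jaw":1},{"dp":[0,0,0.4],"rotation":[0,0,0],"jaw":1},{"dp":[0,0,0.54],"rotation":[0,0,0],"jaw":1},{"dp":[0,0,0.54],"rotation":[0,0,0],"jaw":1}]'
python3 -m pendant '[{"dp":[0,0,0],"rotation":[0,0,0],"jaw":0.4},{"dp":[0,0,0],"rotation":[0,0,0],"jaw":0.2},{"dp":[0,0,0],"rotation":[0,0,0],"jaw":0},{"dp":[0,0,0],"rotation":[0,0,0],"jaw":0},{"dp":[0,0,0],"rotation":[0,0,0],"jaw":0},{"dp":[0,0,0],"rotation":[0,0,0],"jaw":0}]' 55
```

```text
time: 4.15
ee_pos: [0.6076, -0.092, 0.1342]
eef_rot: [0.969, 0.247, -0.001, -0.0]
ft_force: [0.2, 0.0, 0.0]
width: 0.0868
grip_force: 0.0
time: 4.9
ee_pos: [0.609, -0.0908, 0.1356]
eef_rot: [0.969, 0.248, -0.0, 0.0]
ft_force: [-0.5, -0.3, 0.3]
width: 0.035
grip_force: 0.0
```

```bash
python3 -m pendant '[{"dp":[0,0,0],"rotation":[0,0,0],"jaw":0},{"dp":[0,0,0],"rotation":[0,0,0],"jaw":0},{"dp":[0,0,0],"rotation":[0,0,0],"jaw":0},{"dp":[0,0,0],"rotation":[0,0,0],"jaw":0},{"dp":[0,0,0],"rotation":[0,0,0],"jaw":0}]' 55
python3 -m pendant '[{"dp":[0,0,-0.02],"rotation":[0,0,0],"jaw":0},{"dp":[0,0,-0.05],"rotation":[0,0,0],"jaw":0},{"dp":[0,0,-0.09],"rotation":[0,0,0],"jaw":0},{"dp":[0,0,-0.13],"rotation":[0,0,0],"jaw":0},{"dp":[0,0,-0.17],"rotation":[0,0,0],"jaw":0},{"dp":[0,0,-0.2],"rotation":[0,0,0],"jaw":0},{"dp":[0,0,-0.2],"rotation":[0,0,0],"jaw":0}]'
python3 - <<'E'
from h import *
def meas(n):
    c=snap(n); W=cloud(c); I=c["image"].astype(int); return c,W,I
for n in("wrist","scene"):
    c,W,I=meas(n); cv2.imwrite(f"pics/lift_{n}.png",c["image"][...,::-1])
    D=np.linalg.norm(W[...,:2]-np.array([.7034,-.0399]),axis=-1)
    q=W[(D>.058)&(D<.073)&(W[...,2]>.175)&(W[...,2]<.235)]
    # rim top: highest per angular sector
    a=np.arctan2(q[:,1]+.0399,q[:,0]-.7034); out=[]
    for k in np.arange(-np.pi,np.pi,np.pi/9):
        s=q[(a>=k)&(a<k+np.pi/9)]
        if len(s)>4: s=s[s[:,2]>np.percentile(s[:,2],90)-.004]; out.append(s)
    o=np.concatenate(out); A=np.c_[o[:,:2]-[.7034,-.0399],np.ones(len(o))]; f=np.linalg.lstsq(A,o[:,2],rcond=None)[0]; print(n,len(o),"slope deg",np.degrees(f[:2]).round(2),"z",f[2].round(4),len(out))
print(r.read_state()["torque"])
E
```

```text
time: 5.52
ee_pos: [0.609, -0.0907, 0.1356]
eef_rot: [0.969, 0.248, 0.0, 0.0]
ft_force: [0.2, -0.5, -0.3]
width: 0.0006
grip_force: 0.0
time: 6.4
ee_pos: [0.6093, -0.0907, 0.166]
eef_rot: [0.969, 0.248, 0.0, 0.0]
ft_force: [0.1, -0.9, -1.0]
width: 0.0004
grip_force: 0.0Traceback (most recent call last):
  File "<stdin>", line 13, in <module>
ValueError: need at least one array to concatenate
```

The fingers closed on nothing, so I'll look.

```bash
python3 - <<'E'
from h import *
a=snap("wrist"); b=snap("scene"); np.savez("w2.npz",W=cloud(a),**a)
im=np.hstack([cv2.resize(a["image"],(400,300)),b["image"][130:280,230:430].repeat(2,0).repeat(2,1)])
cv2.imwrite("pics/miss.png",im[...,::-1])
E
```

```text
(no output)
```

View pics/miss.png

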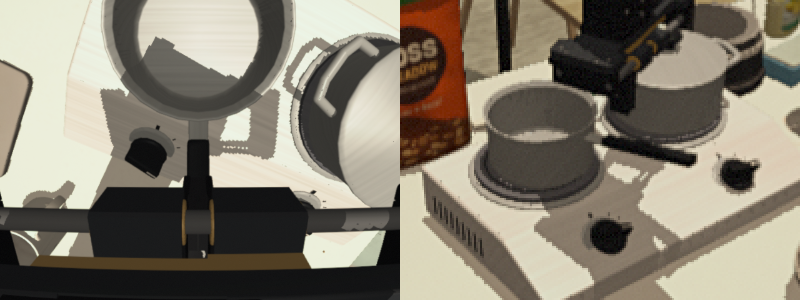

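The wrist view (left half) shows the shut fingers at about (200,215) over the handle, and the pan looks unmoved. The scene crop shows the fingertips at about (620,108), above the handle root at (605,140). I'll compare the true fingertip position with the reported TCP.

```bash
python3 - <<'E'
from h import *
print(r.read_state()["ee_pos"])
def circ(P):
    A=np.c_[2*P,np.ones(len(P))]; s=np.linalg.lstsq(A,(P**2).sum(1),rcond=None)[0]; return s[:2].round(4),np.sqrt(s[2]+s[0]**2+s[1]**2).round(4)
a=np.load("w2.npz"); 
W=a["W"]; D=np.linalg.norm(W[...,:2]-[.7034,-.0399],axis=-1)
q=W[(D<.09)&(W[...,2]>.165)&(W[...,2]<.178)&(W[...,0]>.64)]; print("rim",circ(q[:,:2]),len(q))
ax=np.array([.878,.4787])
for n in("scene","side"):
    c=snap(n); W=cloud(c); I=c["image"].astype(int)
    e=W[...,:2]-[.609,-.0907]; al=e@ax; ac=e@np.array([-.4787,.878])
    for lo,hi in((.12,.14),(.14,.16),(.16,.18),(.18,.20),(.20,.22),(.22,.24),(.24,.26)):
        k=(abs(al)<.09)&(abs(ac)<.04)&(W[...,2]>lo)&(W[...,2]<hi)&(I.max(-1)<70)
        if k.sum()>3: print(n,lo,k.sum(),"along",np.percentile(al[k],[2,50,98]).round(3),"across",np.percentile(ac[k],[2,50,98]).round(3))
E
```

```text
[ 0.60888633 -0.09078966  0.16529314]
rim (array([ 0.7036, -0.0401]), np.float64(0.0643)) 6955
scene 0.12 52 along [0.043 0.045 0.056] across [-0.009  0.01   0.038]
scene 0.14 102 along [-0.051  0.01   0.055] across [-0.009  0.01   0.035]
scene 0.16 251 along [-0.088 -0.042  0.05 ] across [-0.006  0.009  0.032]
scene 0.2 84 along [-0.012 -0.007  0.01 ] across [-0.008  0.009  0.012]
scene 0.22 59 along [-0.013 -0.01  -0.001] across [-0.007  0.009  0.014]
scene 0.24 45 along [-0.014 -0.011 -0.006] across [-0.007  0.011  0.018]
side 0.12 132 along [0.043 0.047 0.058] across [-0.039 -0.019  0.01 ]
side 0.14 229 along [-0.078  0.045  0.057] across [-0.039 -0.011  0.031]
side 0.16 275 along [-0.089 -0.028  0.053] across [-0.036 -0.005  0.023]
side 0.2 69 along [-0.013 -0.008  0.009] across [-0.012 -0.01   0.004]
side 0.22 75 along [-0.013 -0.01   0.005] across [-0.014 -0.009  0.005]
side 0.24 96 along [-0.014 -0.01   0.001] across [-0.02  -0.008  0.009]
```

```bash
python3 - <<'E'
from h import *
ax=np.array([.878,.4787])
def hist(W,c0,lo,hi,I):
    e=W[...,:2]-c0; k=(np.abs(e@ax)<.02)&(np.abs(e@np.array([-.4787,.878]))<.07)&(W[...,2]>lo)&(W[...,2]<hi)
    z=W[...,2][k]; print(k.sum(), np.histogram(z,bins=np.arange(lo,hi+.001,.005)))
for n in("scene","side"):
    c=snap(n); hist(cloud(c),[.609,-.0907],.15,.24,c["image"])
d=np.load("side0.npz"); hist(d["W"],[.268,-.564],.12,.24,0)
E
```

```text
258 (array([14, 33, 54, 14,  0,  0,  0,  0,  0,  0, 11, 26, 24, 23, 13, 17, 14,
       15]), array([0.15 , 0.155, 0.16 , 0.165, 0.17 , 0.175, 0.18 , 0.185, 0.19 ,
       0.195, 0.2  , 0.205, 0.21 , 0.215, 0.22 , 0.225, 0.23 , 0.235,
       0.24 ]))
271 (array([21, 28, 43,  9,  0,  0,  0,  0,  0,  0, 16, 21, 22, 23, 21, 22, 22,
       23]), array([0.15 , 0.155, 0.16 , 0.165, 0.17 , 0.175, 0.18 , 0.185, 0.19 ,
       0.195, 0.2  , 0.205, 0.21 , 0.215, 0.22 , 0.225, 0.23 , 0.235,
       0.24 ]))
294 (array([ 0,  0,  0,  0,  0,  0,  0,  0,  0,  0,  0,  0,  0,  0,  0,  0,  0,
        0,  0,  0, 33, 90, 86, 85]), array([0.12 , 0.125, 0.13 , 0.135, 0.14 , 0.145, 0.15 , 0.155, 0.16 ,
       0.165, 0.17 , 0.175, 0.18 , 0.185, 0.19 , 0.195, 0.2  , 0.205,
       0.21 , 0.215, 0.22 , 0.225, 0.23 , 0.235, 0.24 ]))
```

The true fingertips sit about 37 mm behind the reported TCP along the tool axis, in both the open and shut positions. I'll open, descend 37 mm further than planned, and grasp.

```bash
python3 -m pendant '[{"dp":[0,0,0],"rotation":[0,0,0],"jaw":1},{"dp":[0,0,0],"rotation":[0,0,0],"jaw":1},{"dp":[0,0,0],"rotation":[0,0,0],"jaw":1},{"dp":[0,0,0],"rotation":[0,0,0],"jaw":1},{"dp":[0,0,0],"rotation":[0,0,0],"jaw":1},{"dp":[0,0,0],"rotation":[0,0,0],"jaw":1},{"dp":[0,0,0],"rotation":[0,0,0],"jaw":1},{"dp":[0,0,0],"rotation":[0,0,0],"jaw":1}]' | grep -E "time|width"
python3 -m pendant '[{"dp":[0,0,0.1],"rotation":[0,0,0],"jaw":1},{"dp":[0,0,0.2],"rotation":[0,0,0],"jaw":1},{"dp":[0,0,0.3],"rotation":[0,0,0],"jaw":1},{"dp":[0,0,0.38],"rotation":[0,0,0],"jaw":1},{"dp":[0,0,0.45],"rotation":[0,0,0],"jaw":1},{"dp":[0,0,0.45],"rotation":[0,0,0],"jaw":0.6},{"dp":[0,0,0.45],"rotation":[0,0,0],"jaw":0.3},{"dp":[0,0,0.45],"rotation":[0,0,0],"jaw":0.2}]' 55
python3 -m pendant '[{"dp":[0,0,0],"rotation":[0,0,0],"jaw":0},{"dp":[0,0,0],"rotation":[0,0,0],"jaw":0},{"dp":[0,0,0],"rotation":[0,0,0],"jaw":0},{"dp":[0,0,0],"rotation":[0,0,0],"jaw":0},{"dp":[0,0,0],"rotation":[0,0,0],"jaw":0},{"dp":[0,0,0],"rotation":[0,0,0],"jaw":0},{"dp":[0,0,0],"rotation":[0,0,0],"jaw":0}]' 55
```

```text
time: 7.75
width: 0.0724
time: 8.75
ee_pos: [0.6094, -0.0908, 0.0987]
eef_rot: [0.969, 0.248, 0.0, 0.0]
ft_force: [0.3, -0.0, 0.1]
width: 0.0647
grip_force: 0.0
time: 9.62
ee_pos: [0.6091, -0.0908, 0.0981]
eef_rot: [0.969, 0.248, 0.0, 0.0]
ft_force: [0.1, 0.0, -0.7]
width: 0.0175
grip_force: 55.0
```

```bash
python3 -m pendant '[{"dp":[0,0,-0.02],"rotation":[0,0,0],"jaw":0},{"dp":[0,0,-0.05],"rotation":[0,0,0],"jaw":0},{"dp":[0,0,-0.1],"rotation":[0,0,0],"jaw":0},{"dp":[0,0,-0.16],"rotation":[0,0,0],"jaw":0},{"dp":[0,0,-0.22],"rotation":[0,0,0],"jaw":0},{"dp":[0,0,-0.27],"rotation":[0,0,0],"jaw":0},{"dp":[0,0,-0.3],"rotation":[0,0,0],"jaw":0},{"dp":[0,0,-0.3],"rotation":[0,0,0],"jaw":0}]'
cat >> h.py <<'E'
def rim(n,c0,z0,zw=.02):
    c=snap(n); W=cloud(c); c0=np.array(c0)
    D=np.linalg.norm(W[...,:2]-c0,axis=-1); q=W[(D>.055)&(D<.075)&(abs(W[...,2]-z0)<zw)]
    a=np.arctan2(q[:,1]-c0[1],q[:,0]-c0[0]); out=[]
    for k in np.arange(-np.pi,np.pi,np.pi/12):
        s=q[(a>=k)&(a<k+np.pi/12)]
        if len(s)>8: out.append(s[s[:,2]>=np.percentile(s[:,2],85)])
    o=np.concatenate(out); A=np.c_[o[:,:2]-c0,np.ones(len(o))]
    for _ in range(3):
        f=np.linalg.lstsq(A,o[:,2],rcond=None)[0]; k=abs(A@f-o[:,2])<.003; A,o=A[k],o[k]
    B=np.c_[2*o[:,:2],np.ones(len(o))]; s=np.linalg.lstsq(B,(o[:,:2]**2).sum(1),rcond=None)[0]
    print(n,len(o),"slope deg x,y",np.degrees(f[:2]).round(2),"z",f[2].round(4),"c",s[:2].round(4),"r",np.sqrt(s[2]+s[:2]@s[:2]).round(4))
E
python3 - <<'E'
from h import *
rim("wrist",[.7034,-.04],.215); rim("scene",[.7034,-.04],.215)
E
```

```text
time: 10.62
ee_pos: [0.6092, -0.0908, 0.1434]
eef_rot: [0.969, 0.248, 0.0, 0.0]
ft_force: [0.1, 0.1, -2.9]
width: 0.0173
grip_force: 55.0
wrist 3798 slope deg x,y [-1.43 -0.34] z 0.2122 c [ 0.7036 -0.0397] r 0.0656
scene 93 slope deg x,y [-0.89  0.14] z 0.2113 c [ 0.7018 -0.0369] r 0.0655
```

The pan is held but sags about 1.4° at its far side. I'll level it with a small pitch and carry it over the board.

```bash
python3 -m pendant '[{"dp":[0,0,0],"rotation":[0,0.002,0],"jaw":0},{"dp":[0,0,0],"rotation":[0,0.004,0],"jaw":0},{"dp":[0,0,0],"rotation":[0,0.004,0],"jaw":0}]' >/dev/null
python3 -m pendant '[{"dp":[-0.01,-0.04,0],"rotation":[0,0,0],"jaw":0},{"dp":[-0.025,-0.13,0],"rotation":[0,0,0],"jaw":0},{"dp":[-0.04,-0.23,0],"rotation":[0,0,0],"jaw":0},{"dp":[-0.06,-0.34,0],"rotation":[0,0,0],"jaw":0},{"dp":[-0.08,-0.45,0],"rotation":[0,0,0],"jaw":0},{"dp":[-0.1,-0.56,0],"rotation":[0,0,0],"jaw":0},{"dp":[-0.12,-0.67,0],"rotation":[0,0,0],"jaw":0},{"dp":[-0.137,-0.778,0],"rotation":[0,0,0],"jaw":0}]' | grep -E "pos|time"
python3 -m pendant '[{"dp":[-0.02,-0.11,0],"rotation":[0,0,0],"jaw":0},{"dp":[-0.04,-0.22,0],"rotation":[0,0,0],"jaw":0},{"dp":[-0.06,-0.33,0],"rotation":[0,0,0],"jaw":0},{"dp":[-0.08,-0.44,0],"rotation":[0,0,0],"jaw":0},{"dp":[-0.1,-0.55,0],"rotation":[0,0,0],"jaw":0},{"dp":[-0.12,-0.66,0],"rotation":[0,0,0],"jaw":0},{"dp":[-0.137,-0.778,0],"rotation":[0,0,0],"jaw":0}]' | grep -E "pos|time"
python3 -m pendant '[{"dp":[-0.02,-0.11,0],"rotation":[0,0,0],"jaw":0},{"dp":[-0.04,-0.22,0],"rotation":[0,0,0],"jaw":0},{"dp":[-0.06,-0.33,0],"rotation":[0,0,0],"jaw":0},{"dp":[-0.08,-0.44,0],"rotation":[0,0,0],"jaw":0},{"dp":[-0.1,-0.55,0],"rotation":[0,0,0],"jaw":0},{"dp":[-0.12,-0.66,0],"rotation":[0,0,0],"jaw":0},{"dp":[-0.13,-0.74,0],"rotation":[0,0,0],"jaw":0},{"dp":[-0.137,-0.778,0],"rotation":[0,0,0],"jaw":0}]'
python3 - <<'E'
from h import *
rim("wrist",[.482,.238],.215); rim("scene",[.482,.238],.215)
print(r.read_state()["joint_positions"])
E
```

```text
time: 12.1
ee_pos: [0.5343, 0.0026, 0.1426]
time: 12.98
ee_pos: [0.4603, 0.0952, 0.142]
time: 13.98
ee_pos: [0.3866, 0.1875, 0.1415]
eef_rot: [0.969, 0.248, 0.012, -0.003]
ft_force: [0.5, -0.4, -2.8]
width: 0.0176
grip_force: 55.0
wrist 3785 slope deg x,y [-0.11  0.35] z 0.2132 c [0.4794 0.2378] r 0.0656
scene 126 slope deg x,y [0.04 0.65] z 0.2125 c [0.4777 0.2408] r 0.0656
[ 0.20734301 -0.07079508 -0.72371414  1.99170167 -0.05008478  1.17817756
 -1.56692683]
```

```bash
python3 -m pendant '[{"dp":[0,0,0.08],"rotation":[0,0,0],"jaw":0},{"dp":[0,0,0.2],"rotation":[0,0,0],"jaw":0},{"dp":[0,0,0.32],"rotation":[0,0,0],"jaw":0},{"dp":[0,0,0.44],"rotation":[0,0,0],"jaw":0},{"dp":[0,0,0.56],"rotation":[0,0,0],"jaw":0},{"dp":[0,0,0.66],"rotation":[0,0,0],"jaw":0},{"dp":[0,0,0.74],"rotation":[0,0,0],"jaw":0},{"dp":[0,0,0.77],"rotation":[0,0,0],"jaw":0}]'
python3 -m pendant '[{"dp":[0,0,0.01],"rotation":[0,0,0],"jaw":0},{"dp":[0,0,0.02],"rotation":[0,0,0],"jaw":0},{"dp":[0,0,0.03],"rotation":[0,0,0],"jaw":0},{"dp":[0,0,0.035],"rotation":[0,0,0],"jaw":0},{"dp":[0,0,0.035],"rotation":[0,0,0],"jaw":0}]'
python3 - <<'E'
from h import *
rim("wrist",[.482,.238],.09); rim("scene",[.482,.238],.09)
print(r.read_state()["torque"])
E
```

```text
time: 15.08
ee_pos: [0.3892, 0.1881, 0.0252]
eef_rot: [0.969, 0.248, 0.012, -0.003]
ft_force: [-0.4, -0.7, -2.0]
width: 0.0175
grip_force: 55.0
time: 15.7
ee_pos: [0.3897, 0.1883, 0.0208]
eef_rot: [0.969, 0.248, 0.012, -0.003]
ft_force: [0.7, -0.9, -3.3]
width: 0.0177
grip_force: 55.0
wrist 4175 slope deg x,y [-0.23  0.32] z 0.0924 c [0.4825 0.2385] r 0.0656
scene 113 slope deg x,y [-0.16  0.53] z 0.092 c [0.4807 0.2414] r 0.0655
[-0.10855348  0.28003848 -0.01543829]
```

```bash
for i in 1; do python3 -m pendant '[{"dp":[0,0,0.004],"rotation":[0,0,0],"jaw":0},{"dp":[0,0,0.008],"rotation":[0,0,0],"jaw":0},{"dp":[0,0,0.012],"rotation":[0,0,0],"jaw":0},{"dp":[0,0,0.016],"rotation":[0,0,0],"jaw":0},{"dp":[0,0,0.02],"rotation":[0,0,0],"jaw":0},{"dp":[0,0,0.02],"rotation":[0,0,0],"jaw":0}]'; done; python3 -c "
from h import *
rim('wrist',[.482,.238],.09); print(r.read_state()['torque'])"
```

```text
time: 16.55
ee_pos: [0.3897, 0.1883, 0.0177]
eef_rot: [0.969, 0.248, 0.012, -0.003]
ft_force: [-0.4, 0.1, -3.3]
width: 0.0173
grip_force: 55.0
wrist 3937 slope deg x,y [-0.16  0.37] z 0.0893 c [0.4825 0.2385] r 0.0656
[-0.12730675  0.25908766 -0.06723436]
```

```bash
python3 -m pendant '[{"dp":[0,0,0.003],"rotation":[0,0,0],"jaw":0},{"dp":[0,0,0.006],"rotation":[0,0,0],"jaw":0},{"dp":[0,0,0.009],"rotation":[0,0,0],"jaw":0},{"dp":[0,0,0.009],"rotation":[0,0,0],"jaw":0}]'; python3 -c "
from h import *
print(r.read_state()['torque'])"
```

```text
time: 17.1
ee_pos: [0.3897, 0.1884, 0.0164]
eef_rot: [0.969, 0.248, 0.012, -0.003]
ft_force: [-0.2, -0.6, -3.1]
width: 0.0176
grip_force: 55.0
[-0.17531298  0.24980225 -0.00479761]
```

```bash
python3 -m pendant '[{"dp":[0,0,0.003],"rotation":[0,0,0],"jaw":0},{"dp":[0,0,0.006],"rotation":[0,0,0],"jaw":0},{"dp":[0,0,0.006],"rotation":[0,0,0],"jaw":0}]'; python3 -c "
from h import *
rim('wrist',[.482,.238],.09); rim('side',[.482,.238],.09); print(r.read_state()['torque'])"
```

```text
time: 17.48
ee_pos: [0.3898, 0.1884, 0.0155]
eef_rot: [0.969, 0.248, 0.012, -0.003]
ft_force: [-0.5, 0.2, -2.5]
width: 0.0176
grip_force: 55.0
wrist 3783 slope deg x,y [-0.09  0.37] z 0.0873 c [0.4827 0.2386] r 0.0657
side 42 slope deg x,y [0.81 0.19] z 0.0858 c [0.4841 0.2354] r 0.0649
[-0.13080238  0.21654872 -0.02828052]
```

```bash
python3 -m pendant '[{"dp":[0,0,0.003],"rotation":[0,0,0],"jaw":0},{"dp":[0,0,0.006],"rotation":[0,0,0],"jaw":0},{"dp":[0,0,0.006],"rotation":[0,0,0],"jaw":0}]' | grep -E "ee_|ft"; python3 -m pendant '[{"dp":[0,0,0.003],"rotation":[0,0,0],"jaw":0},{"dp":[0,0,0.003],"rotation":[0,0,0],"jaw":0}]' | grep -E "time|ee_|ft";  python3 -c "
from h import *
rim('wrist',[.482,.238],.09); print(r.read_state()['torque'])"
```

```text
ee_pos: [0.3897, 0.1883, 0.0147]
ft_force: [-3.0, -1.4, 3.0]
time: 18.2
ee_pos: [0.3897, 0.1883, 0.0143]
ft_force: [-4.3, -1.5, 6.2]
wrist 3898 slope deg x,y [0.83 0.78] z 0.088 c [0.4824 0.2382] r 0.0656
[-0.44737898  0.93059104  0.02015721]
```

Contact is made. I'll back off 0.5 mm and release.

```bash
python3 -m pendant '[{"dp":[0,0,-0.002],"rotation":[0,0,0],"jaw":0},{"dp":[0,0,-0.004],"rotation":[0,0,0],"jaw":0},{"dp":[0,0,-0.004],"rotation":[0,0,0],"jaw":0}]' 10| grep -E "ee_|ft|grip"; python3 -m pendant '[{"dp":[0,0,0],"rotation":[0,0,0],"jaw":0.3},{"dp":[0,0,0],"rotation":[0,0,0],"jaw":0.5},{"dp":[0,0,0],"rotation":[0,0,0],"jaw":0.7},{"dp":[0,0,0],"rotation":[0,0,0],"jaw":0.7},{"dp":[0,0,0],"rotation":[0,0,0],"jaw":0.7},{"dp":[0,0,0],"rotation":[0,0,0],"jaw":0.7}]';  python3 -c "
from h import *
rim('wrist',[.482,.238],.09)"
```

```text
ee_pos: [0.3903, 0.1885, 0.0149]
ft_force: [0.3, 0.2, -0.1]
grip_force: 10.0
time: 19.38
ee_pos: [0.3898, 0.1884, 0.0148]
eef_rot: [0.969, 0.248, 0.012, -0.003]
ft_force: [0.2, -0.9, 0.2]
width: 0.0597
grip_force: 0.0
wrist 3751 slope deg x,y [-0.03  0.06] z 0.087 c [0.4831 0.2395] r 0.0656
```

The pan stands flat on the board, centred at (0.483,0.239). I'll rise clear and work out the tilted look pose for the knob.

```bash
python3 -m pendant '[{"dp":[0,0,-0.05],"rotation":[0,0,0],"jaw":0.8},{"dp":[0,0,-0.2],"rotation":[0,0,0],"jaw":0.8},{"dp":[0,0,-0.4],"rotation":[0,0,0],"jaw":0.8},{"dp":[0,0,-0.6],"rotation":[0,0,0],"jaw":0.8},{"dp":[0,0,-0.8],"rotation":[0,0,0],"jaw":0.8},{"dp":[0,0,-1],"rotation":[0,0,0],"jaw":0.8}]' | grep -E "time|ee_|ft"
cat >> h.py <<'E'
OFF=.037
def frame(yaw,roll,tilt=np.radians(30)):
    # tool z = -knob axis; roll: tool x turned ccw (seen from in front) from up-slope
    xh=np.array([np.cos(yaw),np.sin(yaw),0]); n=-np.sin(tilt)*xh+np.cos(tilt)*np.array([0,0,1.])
    up=np.cos(tilt)*xh+np.sin(tilt)*np.array([0,0,1.]); left=np.cross(n,up)
    x=np.cos(roll)*up+np.sin(roll)*left; return np.c_[x,np.cross(-n,x),-n],n,up,left
def go(tip,Rt):
    s=r.read_state(); Rc=R.from_quat(s["eef_rot"]).as_matrix(); tcp=np.array(tip)+OFF*Rt[:,2]
    dp=Rc.T@(tcp-s["ee_pos"])/.15; rv=R.from_matrix(Rc.T@Rt).as_rotvec()
    print("t",s["time"],"dp",dp.round(3),"rot",(rv/2/np.pi).round(4),"deg",np.degrees(np.linalg.norm(rv)).round(1),"q",np.round(s["joint_positions"],2),"w",round(s["width"],4))
E
python3 -c "
from h import *
F=frame(np.radians(5.4),0)
go(np.array([.556,-.046,.091])+.12*F[1],F[0])"
```

```text
time: 20.18
ee_pos: [0.3863, 0.1867, 0.1663]
ft_force: [1.0, -0.5, -0.7]
t 20.175 dp [-0.007  1.795  0.023] rot [-0.0177  0.0781  0.0629] deg 36.7 q [ 0.22 -0.1  -0.73  1.96 -0.07  1.23 -1.55] w 0.0694
```

```bash
python3 -m pendant '[{"dp":[0,0.2,0],"rotation":[0,0,0],"jaw":0.8},{"dp":[0,0.45,0],"rotation":[0,0,0],"jaw":0.8},{"dp":[0,0.7,0],"rotation":[0,0,0],"jaw":0.8},{"dp":[0,0.9,0],"rotation":[0,0,0],"jaw":0.8}]' | grep -E "time|ee_|ft"
python3 -m pendant '[{"dp":[0,0.2,0],"rotation":[-0.004,0.018,0.015],"jaw":0.8},{"dp":[0,0.4,0],"rotation":[-0.008,0.036,0.03],"jaw":0.8},{"dp":[0,0.6,0.01],"rotation":[-0.012,0.054,0.045],"jaw":0.8},{"dp":[0,0.8,0.02],"rotation":[-0.0177,0.078,0.063],"jaw":0.8},{"dp":[-0.007,0.895,0.023],"rotation":[-0.0177,0.0781,0.0629],"jaw":0.8},{"dp":[-0.007,0.895,0.023],"rotation":[-0.0177,0.0781,0.0629],"jaw":0.8},{"dp":[-0.007,0.895,0.023],"rotation":[-0.0177,0.0781,0.0629],"jaw":0.8}]'
python3 - <<'E'
from h import *
c=snap("wrist"); W=cloud(c); I=c["image"].astype(int); np.savez("w3.npz",W=W,**c)
F,n,up,left=frame(np.radians(5.4),0)
go(np.array([.556,-.046,.091])+.12*n,F)
cv2.imwrite("pics/w3.png",c["image"][...,::-1])
E
```

```text
time: 20.68
ee_pos: [0.4518, 0.0668, 0.1653]
ft_force: [-0.1, 1.0, 0.5]
time: 21.55
ee_pos: [0.5158, -0.0491, 0.1622]
eef_rot: [0.965, 0.047, 0.258, -0.012]
ft_force: [-0.4, -0.4, 0.8]
width: 0.0698
grip_force: 0.0
t 21.6 dp [-0.003  0.005 -0.008] rot [-0.0001  0.0001  0.0003] deg 0.1 q [ 0.47 -0.27 -0.35  2.24 -0.32  0.67 -1.16] w 0.0698
```

View pics/w3.png

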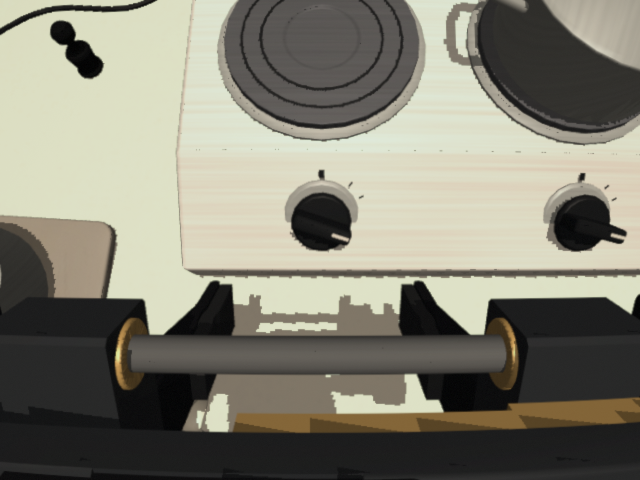

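The left knob is at (322,220) with its white-lined end at (343,238), so the bar lies about 110° clockwise from up-slope. The right knob is at (585,222). Now I'll fit the panel and the knob.

```bash
python3 - <<'E'
from h import *
d=np.load("w3.npz"); W=d["W"]; I=d["image"].astype(int)
def circ(P):
    A=np.c_[2*P,np.ones(len(P))]; s=np.linalg.lstsq(A,(P**2).sum(1),rcond=None)[0]; return s[:2].round(4),np.sqrt(s[2]+s[0]**2+s[1]**2).round(4)
q=np.r_[W[165:255,195:270].reshape(-1,3),W[165:255,375:530].reshape(-1,3)]; q=q[np.isfinite(q[:,0])]
for _ in range(6):
    c0=q.mean(0); n=np.linalg.svd(q-c0,full_matrices=False)[2][2]; n*=np.sign(n[2]); q=q[abs((q-c0)@n)<.002]
print(len(q),"tilt",np.degrees(np.arccos(n[2])),"yaw",np.degrees(np.arctan2(-n[1],-n[0])))
# yaw from plate centres/ knobs: use hob crease & plate circle
yaw=np.radians(5.4); F,n2,up,left=frame(yaw,0)
pl=W[0:140,215:430].reshape(-1,3); pl=pl[(pl[:,2]>.092)&(pl[:,2]<.10)]; print("plate",circ(pl[:,:2]),"mean",pl.mean(0))
w=W[175:265,265:385].reshape(-1,3); w=w[np.isfinite(w[:,0])]; h=(w-c0)@n2; k=(h>.006)&(h<.05); w,h=w[k],h[k]
print("h pct",np.percentile(h,[50,90,95,99]).round(4))
t=w[h>np.percentile(h,99)-.004]; P=np.c_[(t-c0)@up,(t-c0)@left].astype(np.float32); rr=cv2.minAreaRect(P)
cen=c0+up*rr[0][0]+left*rr[0][1]; cen=cen+n2*(.0355-(cen-c0)@n2)
print("top",len(t),"grip pt",cen.round(4),rr,"svd dir(up,left)",np.linalg.svd(P-P.mean(0),full_matrices=False)[2][0].round(3))
k=w[(h>.008)&(h<.0155)]; PP=np.c_[(k-c0)@up,(k-c0)@left]; s=circ(PP); print("skirt",s,"world at 35.5",(c0+up*s[0][0]+left*s[0][1]+n2*(.0355)).round(4))
# white mark pixels
m=np.zeros(I.shape[:2],bool); m[228:246,326:352]=(I[228:246,326:352].min(-1)>120)
ww=W[m]; ww=ww[np.isfinite(ww[:,0])]; hh=(ww-c0)@n2; ww=ww[hh>.025]; print("mark",len(ww),ww.mean(0) if len(ww) else 0)
if len(ww): e=ww.mean(0)-cen; print("mark (up,left)",e@up,e@left,"angle cw",np.arctan2(-e@left,e@up))
# tip of the nearer look, prior geometry
px=(.5225,.06)
E
```

```text
20471 tilt 24.332390950261118 yaw 5.584013461711526
plate (array([ 0.6952, -0.0359]), np.float64(0.0492)) mean [ 0.69053883 -0.0362998   0.09507109]
h pct [0.0132 0.0336 0.034  0.0346]
top 919 grip pt [ 0.5543 -0.0497  0.0919] ((-0.006926072761416435, 0.04509653151035309), (0.04237792640924454, 0.011271409690380096), 71.2400131225586) svd dir(up,left) [0.32  0.947]
skirt (array([-0.0069,  0.0458]), np.float64(0.0171)) world at 35.5 [ 0.5543 -0.049   0.0919]
mark 58 [ 0.55247913 -0.06277623  0.08782669]
mark (up,left) -0.004674383843199032 -0.012881381378171122 angle cw 1.9188983273564697
```

The panel fits to 24.3°, not 30°. I'll check the profile and the bar-top plane directly.

```bash
python3 - <<'E'
from h import *
d=np.load("w3.npz"); W=d["W"]
yaw=np.radians(5.4); xh=np.array([np.cos(yaw),np.sin(yaw),0]);
for col in (230,450):
    w=W[140:272:6,col]; print(col,[(round(float(p@xh),4),round(float(p[2]),4)) for p in w])
s0=np.load("scene0.npz")["W"].reshape(-1,3); yh=np.array([-xh[1],xh[0],0])
g=s0[(abs(s0@yh-(-.03))<.02)&(s0@xh>.50)&(s0@xh<.66)&(s0[:,2]>.02)]
gx=g@xh; print("scene y~",[(round(a,3),round(float(np.median(g[abs(gx-a)<.003][:,2])),4)) for a in np.arange(.515,.65,.01) if (abs(gx-a)<.003).sum()>2])
F,n2,up,left=frame(yaw,0,np.radians(30))
w=W[175:265,265:385].reshape(-1,3); w=w[np.isfinite(w[:,0])]
c0=np.array([.5543,-.0497,.0919]); 
w=w[np.linalg.norm(w-c0,axis=1)<.03]
for tl in (20,24.3,27,30,33):
    _,n3,u3,l3=frame(yaw,0,np.radians(tl)); h=(w-c0)@n3; print(tl,"top spread",np.percentile(h,[97,99,99.8]).round(4))
t=w[((w-c0)@n2>-.008)]
for _ in range(5):
    m=t.mean(0); nn=np.linalg.svd(t-m,full_matrices=False)[2][2]; nn*=np.sign(nn[2]); dd=(t-m)@nn; t=t[(abs(dd)<.002)]
print("bar-top plane",len(t),np.degrees(np.arccos(nn[2])),nn)
E
```

```text
230 [(0.619, 0.0836), (0.6138, 0.0842), (0.6102, 0.0817), (0.6055, 0.0814), (0.6018, 0.0788), (0.5978, 0.0769), (0.5933, 0.0763), (0.5897, 0.073), (0.5856, 0.0713), (0.5816, 0.069), (0.5775, 0.0671), (0.5728, 0.0668), (0.5687, 0.065), (0.5651, 0.0608), (0.5607, 0.0596), (0.5562, 0.0586), (0.5523, 0.0552), (0.5476, 0.0554), (0.5436, 0.0516), (0.5392, 0.0502), (0.5349, 0.0481), (0.5304, 0.0463)]
450 [(0.6205, 0.0822), (0.6147, 0.0841), (0.6097, 0.0843), (0.6067, 0.0802), (0.6025, 0.0788), (0.5987, 0.0764), (0.5942, 0.0755), (0.59, 0.0739), (0.5862, 0.0713), (0.5818, 0.0703), (0.578, 0.0672), (0.5741, 0.0646), (0.5695, 0.064), (0.565, 0.0631), (0.5613, 0.0593), (0.5567, 0.0585), (0.5526, 0.0562), (0.5483, 0.054), (0.5441, 0.0516), (0.5394, 0.0512), (0.5352, 0.0484), (0.5307, 0.0469)]
scene y~ [(np.float64(0.525), 0.0328), (np.float64(0.535), 0.048), (np.float64(0.545), 0.0539), (np.float64(0.555), 0.0576), (np.float64(0.565), 0.0624), (np.float64(0.575), 0.0665), (np.float64(0.585), 0.0714), (np.float64(0.595), 0.0757), (np.float64(0.605), 0.0797), (np.float64(0.615), 0.0825), (np.float64(0.625), 0.0832), (np.float64(0.635), 0.0836), (np.float64(0.645), 0.0845)]
20 top spread [-0.0007 -0.0001  0.0006]
24.3 top spread [-0.0011 -0.0006 -0.    ]
27 top spread [-0.0012 -0.0008 -0.0003]
30 top spread [-0.0012 -0.0009 -0.0005]
33 top spread [-0.0012 -0.0009 -0.0005]
bar-top plane 880 26.386736453834406 [-0.43969718 -0.06467207  0.89581467]
```

Both cameras give a slope of about 24.5°, so I'll use a 25° tilt. The bar is at 1.90 rad clockwise, and rolling the tool +1.90 keeps joint 7 within its range. I'll compute the roll move to a pre-grasp 50 mm off the bar.

```bash
cat >> h.py <<'E'
TILT=np.radians(25); YAW=np.radians(5.5)
def bar(W,c0=np.array([.5548,-.0497,.091])):
    _,n,up,left=frame(YAW,0,TILT); w=W.reshape(-1,3); w=w[np.isfinite(w[:,0])]; w=w[np.linalg.norm(w-c0,axis=1)<.035]
    h=(w-c0)@n; t=w[(h>-.004)&(h<.004)]; P=np.c_[(t-c0)@up,(t-c0)@left].astype(np.float32); rr=cv2.minAreaRect(P)
    print("bar",len(t),rr,"h",np.median((t-c0)@n).round(4)); return c0+up*rr[0][0]+left*rr[0][1]+n*np.median((t-c0)@n)
E
python3 - <<'E'
from h import *
c=bar(np.load("w3.npz")["W"]); print(c)
F,n,up,left=frame(YAW,-1.9,TILT); go(c+.05*n,F)
F0=frame(YAW,-.95,TILT)[0]; go(c+.085*n,F0)
E
```

```text
bar 928 ((0.0004006042145192623, 0.00036741234362125397), (0.04172413796186447, 0.011118690483272076), 71.2714614868164) h -0.0013
[ 0.55568724 -0.04924546  0.08996056]
t 21.6 dp [-0.002  0.027  0.462] rot [-0.0131 -0.0094  0.3023] deg 109.0 q [ 0.47 -0.27 -0.35  2.24 -0.32  0.67 -1.16] w 0.0698
t 21.6 dp [0.018 0.027 0.23 ] rot [-0.0065 -0.0127  0.1512] deg 54.7 q [ 0.47 -0.27 -0.35  2.24 -0.32  0.67 -1.16] w 0.0698
```

```bash
python3 -m pendant '[{"dp":[0,0,0.03],"rotation":[-0.001,-0.002,0.025],"jaw":0.6},{"dp":[0,0,0.06],"rotation":[-0.002,-0.004,0.05],"jaw":0.6},{"dp":[0.01,0.01,0.1],"rotation":[-0.003,-0.006,0.075],"jaw":0.6},{"dp":[0.01,0.02,0.15],"rotation":[-0.004,-0.008,0.1],"jaw":0.6},{"dp":[0.018,0.027,0.2],"rotation":[-0.006,-0.01,0.125],"jaw":0.6},{"dp":[0.018,0.027,0.23],"rotation":[-0.0065,-0.0127,0.151],"jaw":0.6},{"dp":[0.018,0.027,0.23],"rotation":[-0.0065,-0.0127,0.151],"jaw":0.6}]'
python3 - <<'E'
from h import *
c=[.5557,-.0492,.090]
F,n,up,left=frame(YAW,-1.9,TILT); go(c+.05*n,F)
E
```

```text
time: 22.48
ee_pos: [0.5352, -0.0516, 0.1328]
eef_rot: [0.889, -0.404, 0.187, -0.108]
ft_force: [0.7, -0.4, 0.4]
width: 0.0518
grip_force: 0.0
t 22.475 dp [-0.    -0.005  0.23 ] rot [0.     0.     0.1513] deg 54.5 q [ 0.67 -0.13 -0.56  2.15 -0.24  0.69 -2.18] w 0.0518
```

Joint 7 runs the other way, so I'll take the half-turn-equivalent grasp at roll +1.24, which finishes at +π inside the range.

```bash
python3 -m pendant '[{"dp":[0,0,0],"rotation":[0,0,-0.027],"jaw":0.5},{"dp":[0,0,0],"rotation":[0,0,-0.054],"jaw":0.5},{"dp":[0,0,0],"rotation":[0,0,-0.081],"jaw":0.5},{"dp":[0,0,0],"rotation":[0,0,-0.108],"jaw":0.5},{"dp":[0,0,0],"rotation":[0,0,-0.135],"jaw":0.5},{"dp":[0,0,0],"rotation":[0,0,-0.16],"jaw":0.5},{"dp":[0,0,0],"rotation":[0,0,-0.18],"jaw":0.5}]' | grep time
python3 -m pendant '[{"dp":[0,0,0],"rotation":[0,0,-0.027],"jaw":0.5},{"dp":[0,0,0],"rotation":[0,0,-0.054],"jaw":0.5},{"dp":[0,0,0],"rotation":[0,0,-0.081],"jaw":0.5},{"dp":[0,0,0],"rotation":[0,0,-0.108],"jaw":0.5},{"dp":[0,0,0],"rotation":[0,0,-0.135],"jaw":0.5},{"dp":[0,0,0],"rotation":[0,0,-0.16],"jaw":0.5},{"dp":[0,0,0],"rotation":[0,0,-0.169],"jaw":0.5},{"dp":[0,0,0],"rotation":[0,0,-0.169],"jaw":0.5}]'
python3 - <<'E'
from h import *
c=np.array([.5557,-.0492,.090])
F,n,up,left=frame(YAW,np.pi-1.9,TILT); go(c+.05*n,F); go(c-.016*n,F)
b=bar(cloud(snap("wrist")),c)
E
```

```text
time: 23.35
time: 24.35
ee_pos: [0.5348, -0.0518, 0.133]
eef_rot: [0.765, 0.607, 0.182, 0.118]
ft_force: [-0.7, 0.0, 0.1]
width: 0.0437
grip_force: 0.0
t 24.35 dp [0.006 0.004 0.233] rot [0.0001 0.0001 0.0006] deg 0.2 q [ 0.43 -0.13 -0.35  2.16 -0.19  0.69 -0.03] w 0.0437
t 24.35 dp [0.006 0.004 0.673] rot [0.0001 0.0001 0.0006] deg 0.2 q [ 0.43 -0.13 -0.35  2.16 -0.19  0.69 -0.03] w 0.0437
bar 1170 ((-0.0003266830462962389, 9.56319272518158e-05), (0.042877934873104095, 0.010605348274111748), 71.65086364746094) h -0.0002
```

```bash
python3 -m pendant '[{"dp":[0.006,0.004,0.12],"rotation":[0,0,0],"jaw":0.5},{"dp":[0.006,0.004,0.26],"rotation":[0,0,0],"jaw":0.5},{"dp":[0.006,0.004,0.4],"rotation":[0,0,0],"jaw":0.5},{"dp":[0.006,0.004,0.5],"rotation":[0,0,0],"jaw":0.5},{"dp":[0.006,0.004,0.58],"rotation":[0,0,0],"jaw":0.5},{"dp":[0.006,0.004,0.64],"rotation":[0,0,0],"jaw":0.5},{"dp":[0.006,0.004,0.66],"rotation":[0,0,0],"jaw":0.5},{"dp":[0.006,0.004,0.67],"rotation":[0,0,0],"jaw":0.5}]'
python3 -m pendant '[{"dp":[0,0,0],"rotation":[0,0,0],"jaw":0.3},{"dp":[0,0,0],"rotation":[0,0,0],"jaw":0.1},{"dp":[0,0,0],"rotation":[0,0,0],"jaw":0},{"dp":[0,0,0],"rotation":[0,0,0],"jaw":0},{"dp":[0,0,0],"rotation":[0,0,0],"jaw":0},{"dp":[0,0,0],"rotation":[0,0,0],"jaw":0}]' 35
python3 - <<'E'
from h import *
c=np.array([.5557,-.0492,.090])
F,n,up,left=frame(YAW,np.pi-1.9,TILT); go(c-.016*n,F); s=r.read_state(); print(s["torque"],s["ft_force"]@n)
E
```

```text
time: 25.4
ee_pos: [0.5779, -0.0476, 0.0422]
eef_rot: [0.766, 0.605, 0.182, 0.118]
ft_force: [0.2, 0.3, -0.9]
width: 0.0436
grip_force: 0.0
time: 26.15
ee_pos: [0.5784, -0.0478, 0.0426]
eef_rot: [0.766, 0.605, 0.182, 0.118]
ft_force: [3.7, -0.9, -0.2]
width: 0.0114
grip_force: 34.5
t 26.15 dp [ 0.004 -0.005  0.003] rot [0.0003 0.0001 0.    ] deg 0.1 q [ 0.41  0.1  -0.37  2.16 -0.04  0.46 -0.16] w 0.0114
[-0.33122779 -0.60344686 -0.19940767] -1.719098743976067
```

Pinched at 11.4 mm. I'll turn it freely to about 0.9 rad first, then press.

```bash
python3 -m pendant '[{"dp":[0,0,0],"rotation":[0,0,-0.01],"jaw":0},{"dp":[0,0,0],"rotation":[0,0,-0.03],"jaw":0},{"dp":[0,0,0],"rotation":[0,0,-0.055],"jaw":0},{"dp":[0,0,0],"rotation":[0,0,-0.08],"jaw":0},{"dp":[0,0,0],"rotation":[0,0,-0.105],"jaw":0},{"dp":[0,0,0],"rotation":[0,0,-0.13],"jaw":0},{"dp":[0,0,0],"rotation":[0,0,-0.155],"jaw":0},{"dp":[0,0,0],"rotation":[0,0,-0.16],"jaw":0}]' 40
python3 -m pendant '[{"dp":[0,0,0.01],"rotation":[0,0,0],"jaw":0},{"dp":[0,0,0.02],"rotation":[0,0,0],"jaw":0},{"dp":[0,0,0.03],"rotation":[0,0,0],"jaw":0},{"dp":[0,0,0.04],"rotation":[0,0,0],"jaw":0},{"dp":[0,0,0.044],"rotation":[0,0,0],"jaw":0},{"dp":[0,0,0.044],"rotation":[0,0,0],"jaw":0}]' 40
python3 - <<'E'
from h import *
c=np.array([.5557,-.0492,.090])
F,n,up,left=frame(YAW,np.pi-.9,TILT); go(c-.0225*n,F); s=r.read_state(); print(s["torque"],s["ft_force"]@n)
E
```

```text
time: 27.15
ee_pos: [0.5796, -0.0474, 0.0434]
eef_rot: [0.378, 0.9, 0.103, 0.193]
ft_force: [5.9, 1.0, 0.7]
width: 0.0106
grip_force: 39.9
time: 27.9
ee_pos: [0.5826, -0.0471, 0.038]
eef_rot: [0.379, 0.899, 0.103, 0.193]
ft_force: [1.9, 0.5, 9.8]
width: 0.0107
grip_force: 40.0
t 27.9 dp [ 0.013 -0.011  0.007] rot [0.0004 0.0006 0.0009] deg 0.4 q [ 0.5   0.13 -0.48  2.15  0.01  0.44  0.81] w 0.0107
[ 0.3519272  -1.29984997  0.12478505] 7.997731958239843
```

```bash
python3 -m pendant '[{"dp":[0,0,0.005],"rotation":[0,0,0],"jaw":0},{"dp":[0,0,0.009],"rotation":[0,0,0],"jaw":0},{"dp":[0,0,0.009],"rotation":[0,0,-0.02],"jaw":0},{"dp":[0,0,0.009],"rotation":[0,0,-0.04],"jaw":0},{"dp":[0,0,0.009],"rotation":[0,0,-0.06],"jaw":0},{"dp":[0,0,0.009],"rotation":[0,0,-0.08],"jaw":0}]' 40
python3 -c "
from h import *
_,n,_,_=frame(YAW,0,TILT); s=r.read_state(); print(s['torque']@n,s['ft_force']@n)"
python3 -m pendant '[{"dp":[0,0,0],"rotation":[0,0,-0.015],"jaw":0},{"dp":[0,0,0],"rotation":[0,0,-0.03],"jaw":0},{"dp":[0,0,0],"rotation":[0,0,-0.045],"jaw":0},{"dp":[0,0,0],"rotation":[0,0,-0.057],"jaw":0},{"dp":[0,0,0],"rotation":[0,0,-0.061],"jaw":0},{"dp":[0,0,0],"rotation":[0,0,-0.061],"jaw":0}]' 40
python3 -c "
from h import *
_,n,_,_=frame(YAW,0,TILT); s=r.read_state(); print(s['torque']@n,s['ft_force']@n, s['joint_positions'][6]); F=frame(YAW,np.pi,TILT)[0]; go([.5557,-.0492,.09]-.023*n,F)"
```

```text
time: 28.65
ee_pos: [0.5834, -0.0465, 0.0371]
eef_rot: [0.142, 0.965, 0.052, 0.213]
ft_force: [-0.8, 4.0, 14.4]
width: 0.0108
grip_force: 40.0
-0.10115894205010106 13.211730847086544
time: 29.4
ee_pos: [0.5834, -0.0462, 0.0371]
eef_rot: [-0.043, 0.975, 0.011, 0.219]
ft_force: [-1.4, 3.1, 13.1]
width: 0.0107
grip_force: 40.0
-0.011484022006386985 12.286844366696934 1.6513131228601814
t 29.4 dp [ 0.019 -0.002  0.002] rot [-0.0001  0.0008 -0.0012] deg 0.5 q [ 0.62  0.15 -0.61  2.14  0.06  0.44  1.65] w 0.0107
```

```bash
python3 -m pendant '[{"dp":[0,0,0],"rotation":[0,0,-0.003],"jaw":0},{"dp":[0,0,0],"rotation":[0,0,-0.004],"jaw":0},{"dp":[0,0,0],"rotation":[0,0,-0.004],"jaw":0}]' 40 | grep -E "ft|time"
python3 -c "
from h import *
_,n,_,_=frame(YAW,0,TILT); s=r.read_state(); print(s['torque']@n,s['ft_force']@n)"
python3 -m pendant '[{"dp":[0,0,0],"rotation":[0,0,0],"jaw":0.3},{"dp":[0,0,0],"rotation":[0,0,0],"jaw":0.5},{"dp":[0,0,0],"rotation":[0,0,0],"jaw":0.5},{"dp":[0,0,0],"rotation":[0,0,0],"jaw":0.5},{"dp":[0,0,-0.05],"rotation":[0,0,0],"jaw":0.5},{"dp":[0,0,-0.2],"rotation":[0,0,0],"jaw":0.5},{"dp":[0,0,-0.4],"rotation":[0,0,0],"jaw":0.5},{"dp":[0,0,-0.6],"rotation":[0,0,0],"jaw":0.5}]'
python3 - <<'E'
from h import *
c=snap("wrist"); W=cloud(c); bar(W,np.array([.5557,-.0492,.09])); cv2.imwrite("pics/w4.png",c["image"][...,::-1])
E
```

```text
time: 29.78
ft_force: [-0.7, 4.1, 13.7]
-0.3098085436940526 12.58268218950072
time: 30.78
ee_pos: [0.5419, -0.0504, 0.1168]
eef_rot: [-0.055, 0.975, 0.009, 0.216]
ft_force: [-0.1, -0.0, 0.2]
width: 0.0433
grip_force: 0.0
bar 1343 ((-0.000685105100274086, 0.0003442135639488697), (0.04214596375823021, 0.010868635028600693), 0.7384146451950073) h -0.0001
```

View pics/w4.png

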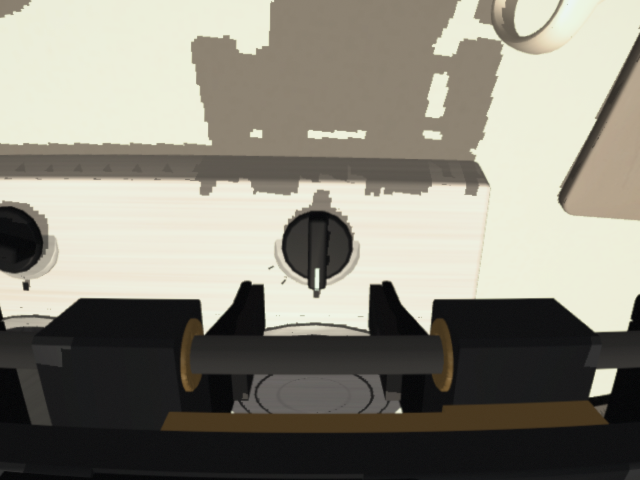

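The left knob's white line at (318,280) lies on the broad mark, the bar is 0.7° off up-slope, and the bar top is back at its full height, so it has sprung out. I'll retreat and take a final look.

```bash
python3 -m pendant '[{"dp":[0,0,-0.2],"rotation":[0,0,0],"jaw":0.5},{"dp":[0,0,-0.4],"rotation":[0,0,0],"jaw":0.5},{"dp":[0,0,-0.6],"rotation":[0,0,0],"jaw":0.5},{"dp":[0,0,-0.8],"rotation":[0,0,0],"jaw":0.5},{"dp":[0,0,-0.8],"rotation":[0,0,0],"jaw":0.5}]'
python3 - <<'E'
from h import *
c=snap("scene"); cv2.imwrite("pics/end.png",c["image"][...,::-1])
rim("scene",[.4831,.2395],.088); bar(cloud(snap("wrist")),np.array([.5557,-.0492,.09]))
E
```

```text
time: 31.45
ee_pos: [0.4928, -0.0557, 0.2271]
eef_rot: [-0.055, 0.974, 0.007, 0.218]
ft_force: [0.3, -0.0, -0.3]
width: 0.0437
grip_force: 0.0
scene 177 slope deg x,y [ 0.04 -0.09] z 0.0868 c [0.4811 0.2416] r 0.0657
bar 628 ((-0.0004646163433790207, 0.0004690145142376423), (0.04174196720123291, 0.010937893763184547), 0.7846681475639343) h -0.0001
```

View pics/end.png

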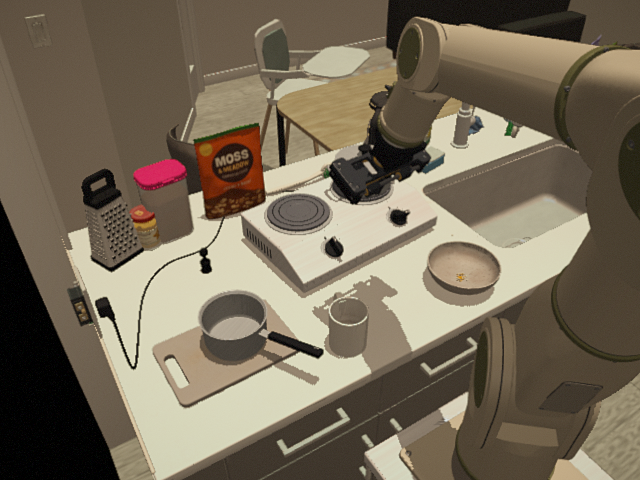

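The scene view shows the pan on the board at (233,325) and the mug, bowl and stopper unmoved. The gripper hides the casserole, so I'll check it numerically against the first side view.

```bash
python3 - <<'E'
from h import *
W1=cloud(snap("side")); W0=np.load("side0.npz")["W"]
for W in (W0,W1):
    k=(np.linalg.norm(W[...,:2]-[.722,-.238],axis=-1)<.09)&(W[...,2]>.1)&(W[...,2]<.21); q=W[k]; kn=q[q[:,2]>.19]
    print(k.sum(),np.percentile(q[:,2],[50,95,99]).round(4),"lid knob",len(kn),np.median(kn,0).round(4))
b=np.isfinite(W0[...,2])&np.isfinite(W1[...,2])&(np.linalg.norm(W0[...,:2]-[.722,-.238],axis=-1)<.1)
print("changed px",(abs(W0-W1)[b].max(1)>.01).mean())
E
```

```text
3337 [0.1699 0.1823 0.2021] lid knob 124 [ 0.7219 -0.2433  0.2015]
3345 [0.1699 0.1823 0.2024] lid knob 124 [ 0.7222 -0.2436  0.2016]
changed px 0.0
```

```bash
python3 -c "
from bench import r
print(r.close_job())"
```

```text
the job is handed in; nothing more can be done
None
```

The job is handed in, at about 32 s of the 69 s allowed: the milk pan stands level on the board, its plate's knob is at off and sprung out, and the casserole has not moved.

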